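# Hold a tower cooler over the processor

## Robot

A 6-joint arm with a two-finger parallel gripper is mounted at the origin on the work surface. World frame = base frame: x ahead of the robot, y to its left, z up, the work surface at z = 0. Lengths are in mm, angles in rad, forces in N, time in s.
With the tool pointing down it reaches from about 350 to 725 mm from the base axis. Payload 4.3 kg.
Tool frame: the origin (TCP) lies midway between the tips of the shut fingers; the grasp point (between the pads) lies 19 mm behind it; y points along the fingers, x is the direction in which the jaws open and shut, and the axes are right-handed (so a half turn about y gives the same grasp; the last joint's range is limited). The gripper opens to 85 mm and grips with 20 to 120 N. Pads are 22 mm wide; open, the fingers measure 114 mm over their backs; the gripper's body (76 mm by 85 mm) begins 54 mm behind the grasp point. The pads swing forward as they close: fully open they stand 13 mm farther back than shut.
Start: joints at [-1.303, 0.377, 0.081, 1.274, 0, 1.46], TCP at [212.117, -534.484, 231.329] pointing down, gripper open.
Joint ranges: [-2.72, 2.72], [-0.84, 1.66], [-1.02, 1.22], [-1.77, 2.12], [-1.37, 1.28], [-3.14, 3.14]. Speed limits (rad/s): [2.57, 2.57, 3.14, 3.14, 3.14, 3.14].

## Interface

Orientations are given as a unit quaternion [w, x, y, z].
In Python, from workcell import telemetry, cams, finish_job gives the robot as it stands.
- The arm moves only by the tool apply_moves, never from a script. Its argument "deltas" is a list of rows, each a list of 7 numbers: the shift along the tool's x, y, z in mm, then the turn, a rotation vector about the tool's x, y, z in degrees, then the opening in per cent of the stroke, from 0 (shut) to 100 (fully open). In form: [[x, y, z, rx, ry, rz, grip], ...]. A call has 1 to 10 rows; each row shifts and turns the commanded pose from where the row before left it, along the tool's axes as they then stand; what a row does not reach is not made up. A row lasts 1/8 s, in which the tool goes at most 62.5 mm and 10.7 degrees, less where a joint would pass 70% of its speed; a pose out of reach is approached as far as the arm can. A call with a gripper value outside its range is refused whole. The fingers move at their own pace and stop on an object; "force" is the grip in N (left out, the last holds). Time passes only in rows, so rows that do not move let the fingers close. It gives the time, the measured TCP pose, the force and the opening at its end, in the units of the state.
- telemetry.sense(): the state, without advancing time (a new reading comes with each control period).
- cams.read_camera(name): name is "side" or "top" or "wrist"; returns a dict with "img" (400x640x3 uint8, blue, green, red), "K" (3x3 intrinsics, pixels), "k1" (the pictures are not rectified: a ray, as slopes to the right and down, at radius r is drawn at 1 + k1 r^2 times it, then the intrinsics apply), "position" and "rotation" of the camera in the world. Camera axes: x right, y down, z forward; pixel columns grow to the right and rows downward; lengths in mm; the calibration is good to about 2 mm. A picture is of the moment at which its call begins. There is no depth.
- finish_job(): hands the job in, once; it reports no verdict.
The state is a dict: "time": time; "q": joint angles; "joint_vel": joint speeds; "tau": joint torques, N m; "position": TCP position; "tool_rot": TCP orientation; "wrist_force": force on the tool from outside, world axes, zero at the start; "wrist_torque": the same for the moment, N m; "width": finger opening in mm.
Only numpy, scipy, OpenCV 4.12 (cv2) and the standard library are available. Lean on these libraries where they do the work, as an engineer would, in place of code of your own. Each camera call takes 0.05 s, during which the arm holds its last target. There are 200 camera calls.

## Task

Pick up the aluminium tower cooler, lift it over the standing three-fan radiator to the opened computer case, and hold it upright about a centimetre above the processor, centred on it with its mounting bar in line with the two brass posts (either way round), so that I can check the fit. Do not touch the radiator, the case or anything in the case, and leave the other things on the desk where they are. Finish while still holding the cooler steady in the air there: do not set it down or let go.

Things in the scene. Friction and masses are not known exactly. Their poses are not given: they have to be found in the camera images.
- cooler: Loose processor cooler, upright, 0.3 to 0.54 kg. Origin: centre of its underside; z up. Copper base 50 (x) x 44 (y) x 10 mm high; steel mounting bar 14 (x) x 100 (y) mm at height 10 to 14, brass screw heads 45 mm out at its +y and -y ends, up to 22. Silver fin block, solid to grip: 92 (x) x 46 (y) mm, height 30 to 100, pipe ends to 104. Grip it from above across the 46 mm (along y).
- case: Opened computer case: fixed open-topped grey tray, walnut strip on its -x face (adds 12 mm, 45 high). Origin: centre of its underside on the desk, straight below the processor; z up. Outside 220 x 220 mm, walls 3 mm thick, 60 mm high. The green board in it has its top at 16 mm; nothing on the board is higher than 50 mm.
- cpu_top (a point): Centre of the top of the processor's 38 mm square steel lid, 24 mm above the desk, z up, axes as the case's. Two brass posts (diameter 10 mm, tops 2 mm below the lid's) stand 45 mm from it along +y and -y. The cooler's underside belongs above this face, its y axis along this y axis (either way round).
- memory (a point): Middle of the top of two red memory sticks in the case, 133 mm long (x), 71.5 mm from the processor along the case's +y, 50 mm above the desk. At -y, 72 mm out, stands a finned block 100 x 18 mm, top at 42 mm; at +x, 75 mm out, a black block 16 x 120 mm, top at 50 mm.
- radiator: Black three-fan radiator with red fans, fixed, standing on its long edge between cooler and case. Origin: centre of its underside on the desk. 360 mm long (x), 52 mm thick (y), top at 124 mm; two steel feet 20 x 100 (y) x 9 mm at x = +-150 mm.
- mug: White ceramic mug, loose, rim radius 38 mm, 90 mm high, handle at its +y; origin: centre of its underside. A bystander.
- brick: Black power brick, loose, 100 (x) x 55 (y) x 34 mm high; origin: centre of its underside. A bystander.
- tray: Blue screw tray, loose, 120 (x) x 80 (y) x 22 mm high; origin: centre of its underside. A bystander.
- driver: Screwdriver, loose, 170 mm long along its x, lying on the desk. A bystander.
- sparefan: Spare black fan lying flat, loose, 120 x 120 x 25 mm high; origin: centre of its underside. A bystander.
Not all that is in view belongs to the job. What is shaped like the cooler but brown or purple is not meant.

How it is judged (in metres and radians):
On the way:
1. the cooler is carried over the radiator, above its top (height (world z) of cooler above 0.124 m and y of cooler in the frame of radiator between -0.06 and 0.06 m and x of cooler in the frame of radiator between -0.2 and 0.2 m), for 0.04 s.
At the end, for the whole second after the job is handed in: The cooler is in the fingers (more than 1 N), still (under 20 mm/s), its underside 3 to 20 mm above the processor's lid, its centre within 8 mm of the lid's centre, its mounting bar within 8 degrees of the line of the posts, upright within 5.7 degrees, not touching the case or anything in it (z of cooler in the frame of cpu_top between 0.003 and 0.02 m and horizontal distance between cooler and cpu_top below 0.008 m and angle between the y axis of cooler and the y axis of cpu_top, either way round below 0.14 rad and angle between cooler's own z axis and vertical below 0.1 rad and linear speed of cooler below 0.02 m/s and contact force between cooler and the fingers above 1 N and contact force between cooler and case below 0.2 N); the arm keeps its last pose, push and grip.
It fails at once if the radiator is touched with more than 2 N (contact force between radiator and anything else above 2 N).
It fails at once if the case or anything in it is touched with more than 2 N (contact force between case and anything else above 2 N).
It fails at once if the mug, power brick, blue tray, screwdriver or spare fan is moved by more than 20 mm (distance of any of mug, brick, tray, driver, sparefan from where it was at the start of the episode above 0.02 m).
It also fails if it takes over 38 s, if anything falls off the work surface, if the arm or the gripper's body presses on something with over 40 N, if the wrist force passes 120 N, or if a joint passes its speed limit or range.

## Working session

There is one attempt and no reset: what is moved stays moved. The work goes in short steps, Python scripts to look and compute and a tool call to move; the robot and the scene stay as the last step left them, time stands still between calls to the robot, and variables do not carry over. Pictures are saved under pics/ and viewed, about 8 in all and at most 12, crops included, and the job is handed in when it is done.

Besides the shell and the picture viewer there is one more tool, called after "Request:" in YAML: its name, and indented under it one key for each argument. apply_moves: Moves the arm, as the interface text tells. Its arguments: {"type":"object","properties":{"deltas":{"type":"array","items":{"type":"array","items":{"type":"number"}}},"force":{"type":"number"}},"required":["deltas"]}

```bash
mkdir -p pics; cat > h.py <<'E'
import numpy as np, cv2
from workcell import telemetry, cams
def grab(n,f):
    d=cams.read_camera(n); cv2.imwrite('pics/'+f,d['img']); np.savez('pics/'+f+'.npz',**{k:np.array(v) for k,v in d.items()}); return d
def load(f): return dict(np.load('pics/'+f+'.npz'))
def ray(d,p):
    K=np.array(d['K'],float); k=float(d['k1'])
    u=np.array([(p[0]-K[0,2])/K[0,0],(p[1]-K[1,2])/K[1,1]])
    s=cv2.undistortPoints(np.array([[p]],float),K,np.array([k,0,0,0]))[0,0]
    return np.array(d['rotation'],float)@np.array([s[0],s[1],1])
def atz(d,p,z):
    r=ray(d,p); o=np.array(d['position'],float); return (o+r*(z-o[2])/r[2]).round(1)
def proj(d,P):
    R=np.array(d['rotation'],float); o=np.array(d['position'],float)
    return cv2.projectPoints(np.array(P,float).reshape(-1,3),cv2.Rodrigues(R.T)[0],-R.T@o,np.array(d['K'],float),np.array([float(d['k1']),0,0,0]))[0][:,0].round(1)
E
python3 - <<'E'
from h import *
for n in('top','side','wrist'):
    d=grab(n,n+'1.png'); print(n,d['position'],np.round(d['rotation'],3).tolist(),np.array(d['K']).tolist(),d['k1'])
print(telemetry.sense())
E
```

```text
top [ 341.74596521  -32.83057004 1226.98532237] [-0.072, 0.716, -0.691, 0.07] [[384.2824982387896, 0.0, 321.23799946944587], [0.0, 384.2824982387896, 201.69556570059314], [0.0, 0.0, 1.0]] -0.04478531989943614
side [1455.64528878 -718.16870604  979.80756403] [-0.384, 0.813, 0.395, -0.188] [[487.78454703233916, 0.0, 316.77186636014045], [0.0, 487.78454703233916, 192.31733022730484], [0.0, 0.0, 1.0]] -0.13876408760358866
wrist [ 284.25704312 -504.45210071  373.07014462] [0.127, 0.818, -0.555, -0.087] [[304.9191028809524, 0.0, 319.6333120202833], [0.0, 304.9191028809524, 197.01751342551754], [0.0, 0.0, 1.0]] -0.053455384378370274
{'time': 0.15, 'q': array([-1.30331158e+00,  3.77888783e-01,  7.99872170e-02,  1.27441227e+00,
        6.62468495e-06,  1.46051019e+00]), 'joint_vel': array([ 4.58558372e-04, -2.70390589e-03,  3.82893920e-03, -2.16040503e-03,
        8.95146264e-04,  2.39881622e-05]), 'tau': array([-3.28280771e-05, -4.64037609e+01,  2.70169491e+01,  1.39680758e-02,
       -7.67283564e-05,  1.95789437e-05]), 'position': array([ 211.9756954 , -533.98434516,  230.60030188]), 'tool_rot': array([ 0.58533923, -0.58463883,  0.39763128, -0.39681834]), 'wrist_force': array([-0.45498485,  0.70143442, -0.6154508 ]), 'wrist_torque': array([ 0.01204412,  0.03311671, -0.00045607]), 'width': 84.98228673543125}
```

View pics/top1.png

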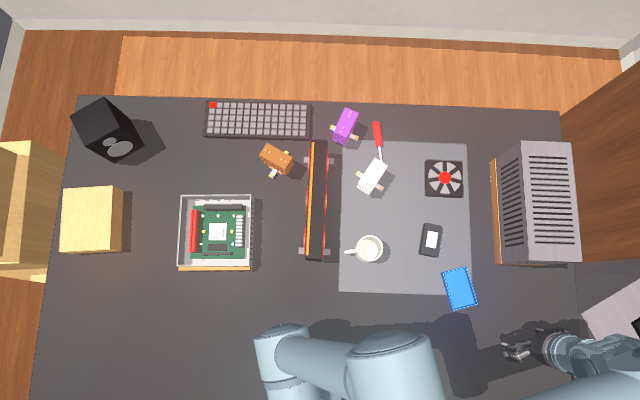

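View pics/side1.png

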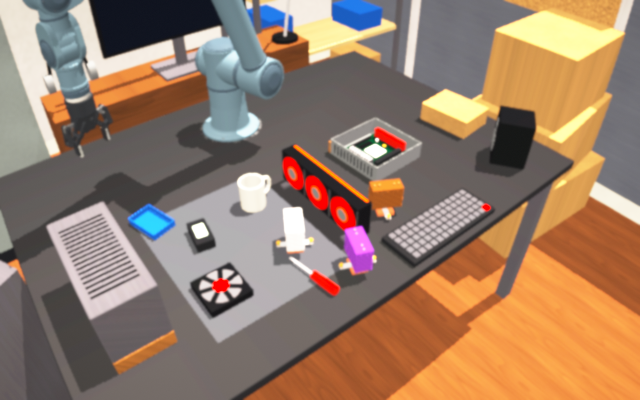

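The top view shows the white/silver cooler near (372,176), the radiator at (317,200), and the case at (215,232). The purple decoy is at (345,125), the brown one at (276,160), and the screwdriver at (378,140). Next I'll zoom in.

```bash
python3 - <<'E'
from h import *
t=cv2.imread('pics/top1.png')
a=cv2.resize(t[100:260,300:400],None,fx=4,fy=4,interpolation=cv2.INTER_CUBIC)[:600]
b=cv2.resize(t[185:285,170:265],None,fx=4,fy=4,interpolation=cv2.INTER_CUBIC)
o=np.zeros((600,790,3),np.uint8);o[:600,:400]=a;o[:400,405:785]=b
cv2.imwrite('pics/z.png',o)
d=load('top1.png')
for n,p,z in [('cool',(374,174),100),('case',(217,232),24),('radA',(317,142),124),('radB',(316,258),124),('mug',(369,249),90)]: print(n,atz(d,p,z))
E
```

```text
Traceback (most recent call last):
  File "h.py", line 12, in atz
    r=ray(d,p); o=np.array(d['position'],float); return (o+r*(z-o[2])/r[2]).round(1)
  File "h.py", line 10, in ray
    return np.array(d['rotation'],float)@np.array([s[0],s[1],1])
           ~~~~~~~~~~~~~~~~~~~~~~~~~~~~~^~~~~~~~~~~~~~~~~~~~~~~~
ValueError: matmul: Input operand 1 has a mismatch in its core dimension 0, with gufunc signature (n?,k),(k,m?)->(n?,m?) (size 3 is different from 4)
```

View pics/z.png

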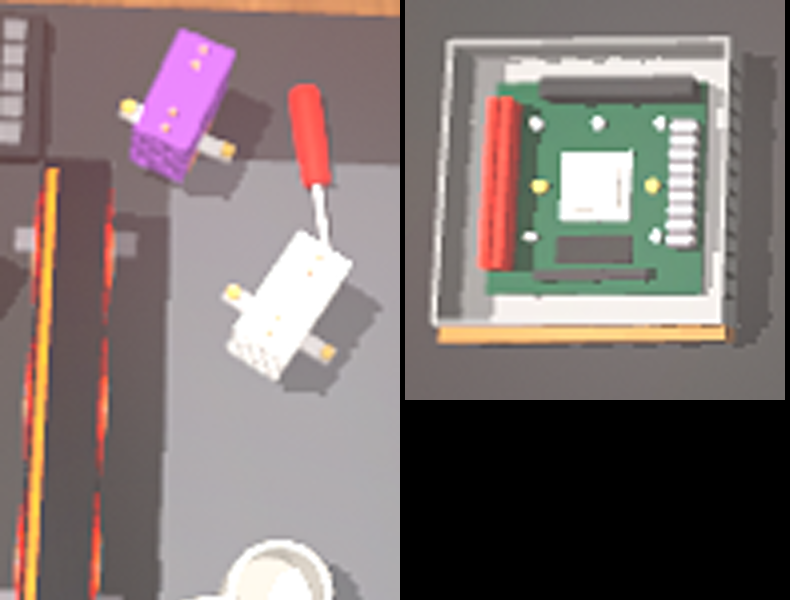

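```bash
sed -i "s/^def grab/from scipy.spatial.transform import Rotation as Ro\ndef grab/; s/np.array(d\['rotation'\],float)/Ro.from_quat(np.array(d['rotation'],float),scalar_first=True).as_matrix()/" h.py
python3 - <<'E'
from h import *
d=load('top1.png')
L=lambda u,v:(300+(u-1.5)/4,100+(v-1.5)/4)
C=lambda u,v:(170+(u-406.5)/4,185+(v-1.5)/4)
def show(n,p,z): q=atz(d,p,z); print(n,q); return q
a=show('s1',L(235,292),22);b=show('s2',L(328,352),22)
print('cooler',(a+b)/2,'ang y-axis',np.degrees(np.arctan2(*(a-b)[1::-1])),np.linalg.norm(a-b))
show('top pipes',L(294,295),104)
for p in[(303,232),(352,262)]:show('corner',L(*p),100)
a=show('p1',C(540,186),22);b=show('p2',C(652,185),22);print('cpu',(a+b)/2,'ang',np.degrees(np.arctan2(*(a-b)[1::-1])),np.linalg.norm(a-b))
show('lid',C(596,186),24)
for p in[(447,38),(730,38),(433,325),(728,327)]:show('casec',C(*p),60)
for p in[(48,168),(112,160)]:show('rad',L(*p),124)
show('radB',(309,257),124);show('radB',(324,259),124);show('mug',(369,248),90)
show('brown',(277,155),100);show('purple',(346,122),100)
s=telemetry.sense();R=Ro.from_quat(s['tool_rot'],scalar_first=True).as_matrix();print(R.round(3))
E
```

```text
s1 [ 687.4 -143.2   22. ]
s2 [ 639.9 -219.1   22. ]
cooler [ 663.65 -181.15   22.  ] ang y-axis 57.96070192698139 89.53803661014688
top pipes [ 663.2 -180.5  104. ]
corner [ 714.7 -187.5  100. ]
corner [ 692.1 -225.2  100. ]
p1 [478.6 343.4  22. ]
p2 [482.7 254.5  22. ]
cpu [480.65 298.95  22.  ] ang 92.64056643865646 88.99449421172073
lid [480.  298.3  24. ]
casec [587.5 416.   60. ]
casec [595.3 193.8  60. ]
casec [366.  403.1  60. ]
casec [373.3 179.7  60. ]
rad [750.5   9.2 124. ]
rad [758.6 -39.1 124. ]
radB [404.1   2.7 124. ]
radB [400.  -40.2 124. ]
mug [ 438.5 -172.    90. ]
brown [712.3 114.6 100. ]
purple [828.1 -94.9 100. ]
[[ 0.369 -0.     0.929]
 [-0.929  0.001  0.369]
 [-0.002 -1.     0.   ]]
```

View pics/wrist1.png

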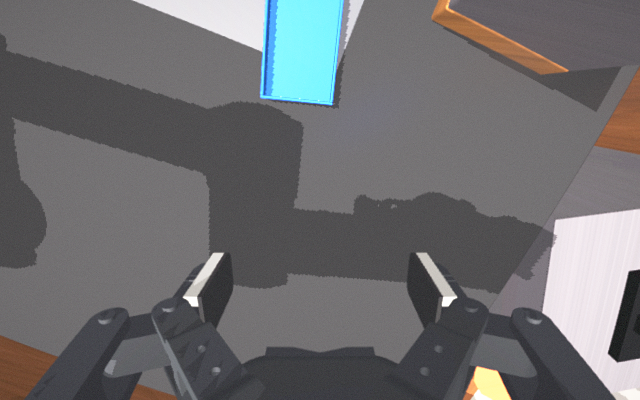

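The wrist view shows the open fingers over empty desk with the blue tray ahead at (305,50). So the cooler is at about (663.5,-181) with its y axis at 58°, and the processor is at about (480.4,298.5) with its y axis at about 93°. I'll move over the cooler first and then turn +126°, which is −126° about tool y.

Request:
apply_moves:
  deltas:
    - [-16,0,55,0,0,0,100]
    - [-16,0,55,0,0,0,100]
    - [-16,0,55,0,0,0,100]
    - [-16,0,55,0,0,0,100]
    - [-16,0,55,0,0,0,100]
    - [-16,0,55,0,0,0,100]
    - [-16,0,55,0,0,0,100]
    - [-16,0,55,0,0,0,100]
    - [-16,0,55,0,0,0,100]
    - [-17,0,55,0,0,0,100]
  force: 60

```text
time: 1.4
position: [665.1, -180.6, 230.9]
tool_rot: [-0.585, 0.585, -0.397, 0.397]
wrist_force: [1.3, -0.6, 0.1]
width: 85.5
```

Request:
apply_moves:
  deltas:
    - [0,0,0,0,-10.5,0,100]
    - [0,0,0,0,-10.5,0,100]
    - [0,0,0,0,-10.5,0,100]
    - [0,0,0,0,-10.5,0,100]
    - [0,0,0,0,-10.5,0,100]
    - [0,0,0,0,-10.5,0,100]
    - [0,0,0,0,-10.5,0,100]
    - [0,0,0,0,-10.5,0,100]
    - [0,0,0,0,-10.5,0,100]
    - [0,0,0,0,-10.5,0,100]

```text
time: 2.65
position: [663.7, -181.9, 230.7]
tool_rot: [0.671, -0.67, -0.224, 0.225]
wrist_force: [0.0, -0.5, -1.5]
width: 85.3
```

Request:
apply_moves:
  deltas:
    - [0,0,0,0,-10.5,0,100]
    - [0,0,0,0,-10.5,0,100]
    - [0,0,0,0,0,0,100]

```text
time: 3.02
position: [663.7, -181.9, 230.8]
tool_rot: [0.62, -0.62, -0.34, 0.34]
wrist_force: [-0.5, 0.2, -0.3]
width: 85.1
```

```bash
python3 - <<'E'
from h import *
d=grab('wrist','wrist2.png');s=telemetry.sense();R=Ro.from_quat(s['tool_rot'],scalar_first=True).as_matrix()
print(s['time'],s['position'],s['q'].round(2),R.round(3),np.degrees(np.arctan2(R[1,0],R[0,0])))
E
```

```text
3.075 [ 663.74859262 -181.87003163  230.86970021] [-0.36  0.64  0.5   1.43 -0.    0.21] [[ 0.538 -0.001 -0.843]
 [ 0.843  0.     0.538]
 [-0.    -1.     0.001]] 57.466675678337744
```

View pics/wrist2.png

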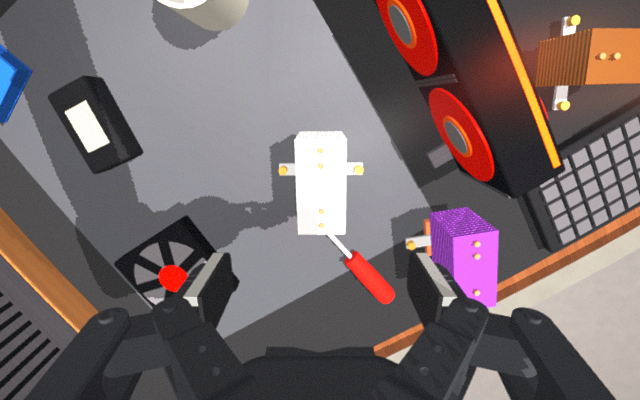

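The wrist view shows the cooler squared up with the jaws: screw heads at (283,170) and (358.5,170), pipe ends centred at about (320.5,189). The driver tip lies close to the cooler's end at (330,235), and the fingers are clear of it.

```bash
python3 - <<'E'
from h import *
d=load('wrist2.png')
a=atz(d,(358.5,170),22);b=atz(d,(283,170),22);print(a,b,(a+b)/2,np.degrees(np.arctan2(*(a-b)[1::-1])))
c=atz(d,(320.5,189),104);print(c)
for n,p in [('drvtip',(330,236))]:print(n,atz(d,p,4))
s=telemetry.sense();R=Ro.from_quat(s['tool_rot'],scalar_first=True).as_matrix();P=np.array(s['position'])
for m in((a+b)/2,c): print('tool delta',R.T@(m-P))
E
```

```text
[ 688.6 -142.7   22. ] [ 640.9 -217.7   22. ] [ 664.75 -180.2    22.  ] 57.543639647601715
[ 664.1 -180.4  104. ]
drvtip [ 750.2 -219.8    4. ]
tool delta [ 1.98762305e+00  2.08869294e+02 -1.05052010e-01]
tool delta [  1.45330525 126.869756     0.39777867]
```

Request:
apply_moves:
  deltas:
    - [1.5,30,0,0,0,0,100]
    - [0,30,0,0,0,0,100]
    - [0,30,0,0,0,0,100]
    - [0,30,0,0,0,0,100]
    - [0,20,0,0,0,0,100]
    - [0,20,0,0,0,0,100]
    - [0,10,0,0,0,0,100]
    - [0,9,0,0,0,0,100]
    - [0,0,0,0,0,0,100]

```text
time: 4.2
position: [664.5, -180.6, 51.9]
tool_rot: [0.62, -0.619, -0.341, 0.341]
wrist_force: [-0.6, -0.2, 0.0]
width: 85.2
```

Request:
apply_moves:
  deltas:
    - [0,0,0,0,0,0,30]
    - [0,0,0,0,0,0,20]
    - [0,0,0,0,0,0,0]
    - [0,0,0,0,0,0,0]
    - [0,0,0,0,0,0,0]
    - [0,0,0,0,0,0,0]
  force: 60

```text
time: 4.95
position: [665.3, -181.2, 53.3]
tool_rot: [-0.619, 0.62, 0.341, -0.341]
wrist_force: [-1.4, -0.8, 6.0]
width: 45.4
```

Request:
apply_moves:
  deltas:
    - [0,-5,0,0,0,0,0]
    - [0,-10,0,0,0,0,0]
    - [0,-20,0,0,0,0,0]
    - [0,-25,0,0,0,0,0]
    - [0,-25,0,0,0,0,0]
    - [0,-25,0,0,0,0,0]
    - [0,-25,0,0,0,0,0]
    - [0,-20,0,0,0,0,0]
    - [0,-15,0,0,0,0,0]
    - [0,0,0,0,0,0,0]

```text
time: 6.2
position: [665.3, -180.8, 223.6]
tool_rot: [-0.619, 0.62, 0.341, -0.34]
wrist_force: [-1.2, 0.5, -4.4]
width: 45.2
```

```bash
python3 - <<'E'
from h import *
grab('wrist','wrist3.png');grab('side','side3.png');s=telemetry.sense();R=Ro.from_quat(s['tool_rot'],scalar_first=True).as_matrix()
print(s['time'],s['position'],s['width'],s['wrist_force'],s['wrist_torque'])
P=np.array(s['position'])
print(np.degrees(np.arctan2(R[1,0],R[0,0])),R.T@(np.array([480.4,298.5,0])-P))
w=cv2.imread('pics/wrist3.png')[60:400,170:470];v=cv2.imread('pics/side3.png')[120:320,200:420]
o=np.zeros((510,800,3),np.uint8);o[:425,:375]=cv2.resize(w,(375,425));o[:382,378:798]=cv2.resize(v,(420,382));cv2.imwrite('pics/c3.png',o)
E
```

```text
6.3 [ 664.4523895  -180.48789774  221.52012851] 45.253223067001464 [-0.58247172  0.35014967 -4.59626739] [-0.02201815  0.03023934 -0.05351669]
57.651458096365644 [306.2289222  221.89729441 411.53528833]
```

View pics/c3.png

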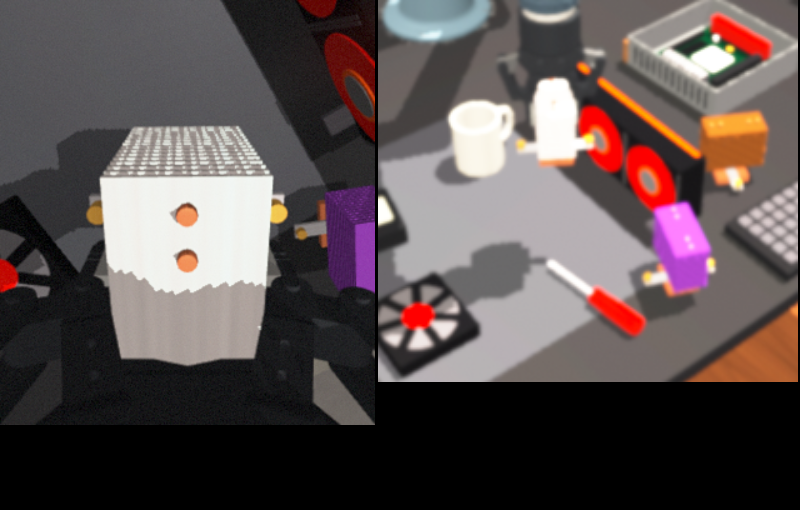

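The cooler is held upright and centred in the jaws, screw heads level at both sides. It carries about 4.6 N. Now I'll carry it across in a straight line with its underside about 169 mm up, over the radiator's 124 mm.

Request:
apply_moves:
  deltas:
    - [6,0,8,0,0,0,0]
    - [15,0,20,0,0,0,0]
    - [24,0,32,0,0,0,0]
    - [27,0,36,0,0,0,0]
    - [27,0,36,0,0,0,0]
    - [27,0,36,0,0,0,0]
    - [27,0,36,0,0,0,0]
    - [27,0,36,0,0,0,0]
    - [27,0,36,0,0,0,0]
    - [27,0,36,0,0,0,0]

```text
time: 7.55
position: [524.6, 185.5, 221.6]
tool_rot: [0.62, -0.619, -0.341, 0.341]
wrist_force: [0.8, 0.1, -4.6]
width: 45.3
```

Request:
apply_moves:
  deltas:
    - [27,0,36,0,0,0,0]
    - [22,0,30,0,0,0,0]
    - [15,0,20,0,0,0,0]
    - [8,0,13,0,0,0,0]
    - [0,0,0,0,-5,0,0]
    - [0,0,0,0,-8,0,0]
    - [0,0,0,0,-9,0,0]
    - [0,0,0,0,-8,0,0]
    - [0,0,0,0,-5,0,0]
    - [0,0,0,0,0,0,0]

```text
time: 8.8
position: [480.9, 297.3, 221.9]
tool_rot: [0.489, -0.489, -0.511, 0.511]
wrist_force: [1.0, -0.5, -3.3]
width: 45.2
```

```bash
python3 - <<'E'
from h import *
grab('wrist','wrist4.png');s=telemetry.sense();R=Ro.from_quat(s['tool_rot'],scalar_first=True).as_matrix()
print(s['time'],s['position'],s['width'],s['wrist_force'])
print(R.round(4),np.degrees(np.arctan2(R[1,0],R[0,0])))
E
```

```text
8.85 [480.98448301 297.39992886 221.97377687] 45.373512694635096 [ 0.00546644 -0.13343404 -4.39683564]
[[-4.43e-02 -5.00e-04 -9.99e-01]
 [ 9.99e-01 -5.00e-04 -4.43e-02]
 [-4.00e-04 -1.00e+00  5.00e-04]] 92.53679294082451
```

View pics/wrist4.png

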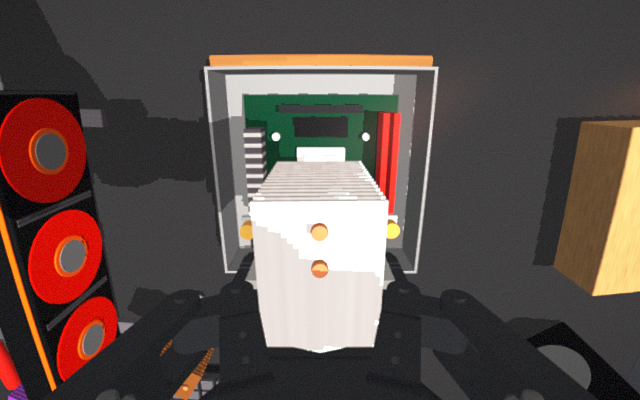

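The wrist view shows the cooler squared with the case. Lid edge is at (297–345,148), case wall-top corners at (206,68) and (437,68), and cooler screw heads at (247,230) and (392,230).

```bash
python3 - <<'E'
from h import *
d=load('wrist4.png')
a,b=atz(d,(297,148),24),atz(d,(345,148),24);print('lid edge',a,b,(a+b)/2)
a,b=atz(d,(206,68),60),atz(d,(437,68),60);print('wall',a,b,(a+b)/2,np.degrees(np.arctan2(*(b-a)[1::-1])))
a,b=atz(d,(226,271),60),atz(d,(417,271),60);print('wall+x',a,b,(a+b)/2)
a,b=atz(d,(247,230),191),atz(d,(392,230),191);print('screws',a,b,(a+b)/2,np.linalg.norm(a-b))
a,b=atz(d,(319.5,232),273),atz(d,(319.5,269),273);print('pipes',a,b)
E
```

```text
lid edge [455.  271.8  24. ] [452.6 325.3  24. ] [453.8  298.55  24.  ]
wall [377.7 186.8  60. ] [367.9 403.5  60. ] [372.8  295.15  60.  ] 92.58936925341865
wall+x [593.6 195.9  60. ] [583.7 414.6  60. ] [588.65 305.25  60.  ]
screws [481.7 253.2 191. ] [477.7 343.1 191. ] [479.7  298.15 191.  ] 89.98894376533157
pipes [444.2 296.6 273. ] [458.  297.3 273. ]
```

All estimates agree within about 1.5 mm and 0.1°. The underside is at about 169 mm (screw spacing computes to 90.0 mm), so I'll descend 135 mm.

Request:
apply_moves:
  deltas:
    - [1,8,0,0,0,0,0]
    - [0,16,0,0,0,0,0]
    - [0,20,0,0,0,0,0]
    - [0,20,0,0,0,0,0]
    - [0,20,0,0,0,0,0]
    - [0,16,0,0,0,0,0]
    - [0,12,0,0,0,0,0]
    - [0,8,0,0,0,0,0]
    - [0,4,0,0,0,0,0]
    - [0,0,0,0,0,0,0]

```text
time: 10.1
position: [481.3, 298.8, 98.3]
tool_rot: [-0.488, 0.488, 0.511, -0.511]
wrist_force: [0.8, -0.1, -4.5]
width: 45.9
```

```bash
python3 - <<'E'
from h import *
w=grab('wrist','wrist5.png')['img'];v=grab('side','side5.png')['img'];t=grab('top','top5.png')['img'];s=telemetry.sense()
print(s['time'],s['position'],s['width'],s['wrist_force'])
o=np.zeros((600,800,3),np.uint8)
o[:300,:450]=cv2.resize(w[100:300,170:470],(450,300),interpolation=cv2.INTER_CUBIC)
o[:,460:800]=0
o[:270,460:800]=cv2.resize(t[185:275,165:278],(340,270),interpolation=cv2.INTER_CUBIC)
o[302:600,:440]=cv2.resize(v[100:200,317:464],(440,298),interpolation=cv2.INTER_CUBIC)
cv2.imwrite('pics/c5.png',o)
E
```

```text
10.25 [481.723249   298.95614009  98.85323635] 45.35471361260467 [-0.20254337  0.18637966 -3.86350902]
```

View pics/c5.png

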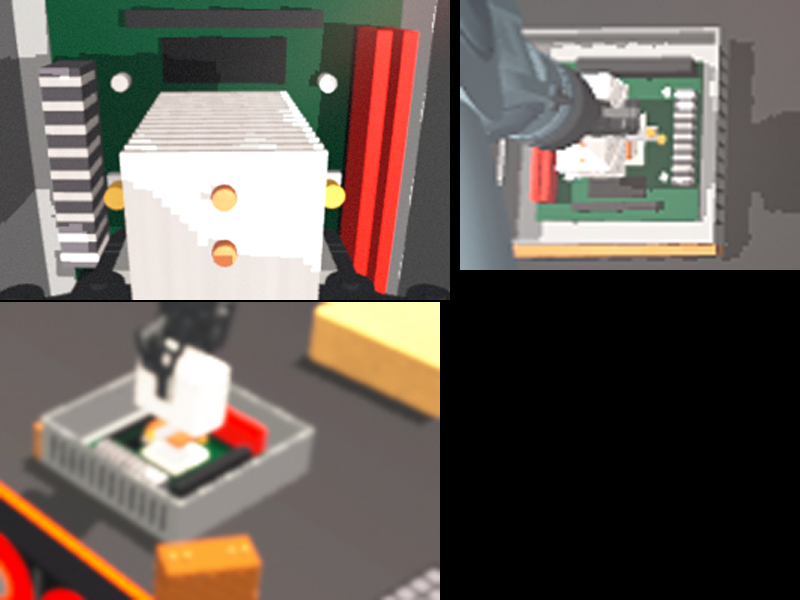

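The cooler sits centred between the memory and the finned block, with screws at crop (115,197) and (335,197). It is still about 22 mm above the lid, because my rows added up to only 124 mm. I'll go down 12 mm more.

Request:
apply_moves:
  deltas:
    - [0,3,0,0,0,0,0]
    - [0,4,0,0,0,0,0]
    - [0,3,0,0,0,0,0]
    - [0,2,0,0,0,0,0]
    - [0,0,0,0,0,0,0]
    - [0,0,0,0,0,0,0]
    - [0,0,0,0,0,0,0]
    - [0,0,0,0,0,0,0]

```text
time: 11.25
position: [481.4, 298.8, 86.4]
tool_rot: [-0.488, 0.488, 0.511, -0.511]
wrist_force: [0.1, -0.1, -3.4]
width: 45.6
```

```bash
python3 - <<'E'
from h import *
P=[]
for i in range(5): w=grab('wrist','wrist6.png'); P.append(telemetry.sense()['position'])
v=grab('side','side6.png')['img'];s=telemetry.sense()
print(s['time'],np.mean(P,0),s['width'],s['wrist_force'],np.degrees(Ro.from_quat(s['tool_rot'],scalar_first=True).as_euler('zyx')))
o=np.zeros((600,800,3),np.uint8)
o[:400,:600]=cv2.resize(w['img'][100:300,170:470],(600,400),interpolation=cv2.INTER_CUBIC)
o[402:600,:]=cv2.resize(v[125:171,323:509],(800,198),interpolation=cv2.INTER_CUBIC)
cv2.imwrite('pics/c6.png',o)
E
```

```text
11.55 [481.30530936 298.7565195   86.30769115] 45.28472074512626 [ 0.47035496 -0.41684955 -4.13147177] [179.99260246 -87.35521169  89.98693326]
```

View pics/c6.png

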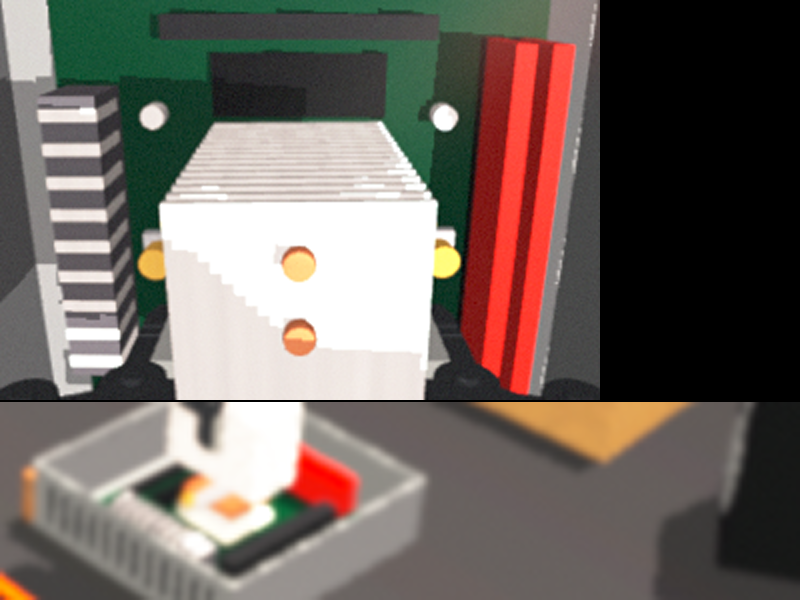

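The wrist view shows the screw heads at crop (153,262) and (444,261), with memory and finned block symmetric at either side. In the side view there is a gap under the copper base. Last numeric check:

```bash
python3 - <<'E'
from h import *
d=load('wrist6.png');C=lambda u,v:(170+(u-.5)/2,100+(v-.5)/2)
for zb in(30,34,38):
    a,b=atz(d,C(153,262),22+zb),atz(d,C(444,261.5),22+zb);print(zb,(a+b)/2,np.linalg.norm(a-b),np.degrees(np.arctan2(*(b-a)[1::-1])))
m=atz(d,C(530,42),50);f=atz(d,C(67,103),42);print('mem -x end',m,'fin -x end',f)
e=np.radians(92.6);Y=np.array([np.cos(e),np.sin(e)]);X=np.array([Y[1],-Y[0]])
print('cpu from mem',m[:2]-71.5*Y+66.5*X,'cpu from fins',f[:2]+72*Y+50*X)
s=load('side6.png')
for h in(24,34): # project base front corners / lid corners
    print(h,proj(s,[[480.5+x*X[0]+y*Y[0],298.7+x*X[1]+y*Y[1],h] for x,y in((25,-22),(25,22),(-25,-22))]))
E
```

```text
30 [482.05 299.35  52.  ] 92.20986931993774 92.7972435228341
34 [480.25 299.3   56.  ] 90.10266366761861 92.73538491763016
38 [478.5  299.25  60.  ] 88.0002840904505 92.73560169911319
mem -x end [411.2 362.9  50. ] fin -x end [436.5 225.5  42. ]
cpu from mem [480.87499654 294.49024297] cpu from fins [483.18239334 299.69403043]
24 [[375.8 155.8]
 [384.6 151. ]
 [365.4 149.5]]
34 [[376.  153.4]
 [384.8 148.6]
 [365.5 147.1]]
```

```bash
python3 -c "
from workcell import finish_job,telemetry
s=telemetry.sense();print(s['time'],s['width'],s['joint_vel'].round(3));print(finish_job())"
```

```text
11.55 45.28472074512626 [-0.002 -0.     0.     0.     0.001  0.   ]
the job is handed in; nothing more can be done
None
```

I picked up the silver cooler and carried it over the radiator with its underside about 169 mm up. It is now held over the processor, and I handed the job in after 11.6 s of robot time, still gripping. The hand-in reports no verdict.

**Last checks:**
- **Height:** the cooler's underside is about 34 mm above the desk, so about 10 mm above the lid.
- **Centring:** the cooler's centre is at about (480.3, 299.3) mm. The lid's centre, measured from the posts, the lid and the case walls, is at about (480.5, 299) mm.
- **Alignment:** the mounting bar is at 92.7° and the posts at about 92.6°.
- **Hold:** the cooler is upright, the joints are still, and the fingers are closed on it at 45 mm.
- **Contact:** the wrist force showed only the cooler's weight (about 4 N). I saw no contact with the case, the radiator or the other things, though I did not re-measure those things at the end.

**Disagreements:**
- My first descent added up to 124 mm instead of the planned 135 mm. I saw this in the pictures and lowered it a further 12 mm.
- A check from the memory sticks put the lid's centre about 4 mm off in y. I put this down to reading part of the sticks' side faces as their tops.
- A check from the finned block put it about 3 mm off in x. Both are still within the 8 mm allowed.

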